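Set up an impact test: lean the shield, hover the striker

ROBOT

A 6-joint arm with a two-finger parallel gripper is mounted at the origin on the work surface. World frame = base frame: x ahead of the robot, y to its left, z up, the work surface at z = 0. Lengths are in m, angles in degrees, forces in N, time in s.
With the tool pointing down it reaches from about 0.325 to 0.9 m from the base axis. Payload 6.1 kg.
Tool frame: the origin (TCP) lies at the very end of the fingers, on their centre line; the grasp point (between the pads) lies 19 mm behind it; z points along the fingers, y is the line along which they close (so a half turn about z gives the same grasp; the last joint's range is limited). The gripper opens to 85 mm and grips with 20 to 120 N. Pads are 22 mm wide; open, the fingers measure 114 mm over their backs; the gripper's body (76 mm by 85 mm) begins 54 mm behind the grasp point. The pads swing forward as they close: fully open they stand 13 mm farther back than shut.
Start: joints at [-80.678, 12.628, 87.462, -0, 79.91, -7.225], TCP at [0.178, -0.599, 0.231] pointing down, gripper open.
Joint ranges: [-170.65, 170.65], [-52.31, 119.04], [5.05, 147.46], [-71.25, 251.25], [11.57, 151.72], [-153.62, 153.62]. Speed limits (degrees/s): [147.25, 147.25, 172.46, 180, 180, 180].

INTERFACE

Orientations are given as [roll, pitch, yaw] about the fixed x, y, z axes, in that order (R = Rz(yaw) Ry(pitch) Rx(roll)).
In Python, from station import env, imaging gives the robot as it stands. The module is installed in compiled form; this text tells all that it offers.
- The arm moves only by the tool servo_tool, never from a script. Its argument "rows" is a list of rows, each an object with "translation": the shift along the world's x, y, z in cm, a list of three; "delta_rot": the turn, a rotation vector about the world's x, y, z in degrees, a list of three; "gripper": the gripper command: -1 is fully open, 1 is shut, values between are in proportion. In form: [{"translation": [tx, ty, tz], "delta_rot": [wx, wy, wz], "gripper": gripper}, ...]. A call has 1 to 20 rows; each row shifts and turns the commanded pose from where the row before left it; what a row does not reach is not made up. A row lasts 1/8 s, in which the tool goes at most 62.5 mm and 10.7 degrees, less where a joint would pass 70% of its speed; a pose out of reach is approached as far as the arm can. A call is refused whole if a number of a shift passes 6.25 or a number of a turn 10.7, either way. A call with a gripper value outside its range is refused whole. The fingers move at their own pace and stop on an object; the grip force is fixed at half the most. Time passes only in rows, so rows that do not move let the fingers close. It gives the time, the measured TCP pose, the force, the opening and the grip force at its end, in the units of the state.
- env.sense(): the state, without advancing time (a new reading comes with each control period).
- imaging.snapshot(name): name is "scene" or "top" or "wrist"; returns a dict with "frame" (420x560x3 uint8, blue, green, red), "camera_matrix" (3x3 intrinsics, pixels), "cam_to_world" (4x4, takes a point from camera to world coordinates). Camera axes: x right, y up, looking along -z (the intrinsics and any distortion apply to the point x, -y, -z); pixel columns grow to the right and rows downward; lengths in m; the calibration is good to about 2 mm. The wrist camera is an equidistant fisheye: a pixel r from the principal point sees the ray r / f radians off the axis. A picture is of the moment at which its call begins. There is no depth.
- env.close_job(): hands the job in; it is judged then, once.
The state is a dict: "t": time; "joint_positions": joint angles; "joint_vel": joint speeds; "tau": joint torques, N m; "tcp_pos": TCP position; "orientation": TCP orientation; "contact_force": force on the tool from outside, world axes, zero at the start; "torque": the same for the moment, N m; "opening": finger opening in m; "grip_force": force on a finger pad.
Only numpy, scipy, OpenCV 4.12 (cv2) and the standard library are available. Lean on these libraries where they do the work, as an engineer would, in place of code of your own. Each camera call takes 0.05 s, during which the arm holds its last target. There are 200 camera calls.

TASK

First close the open front of the impact guard: take the plywood shield out of its rack and lean it, centred, against the outside of the steel crossbar, foot on the bench, tilted about 20 degrees, and let go of it. Then pick up the square-shanked striker with the oblong foot, carry it over the guard without touching guard, block or bar, and stop with it upright and hovering about one centimetre above the middle of the test bar, its oblong foot square across the bar. The program finishes while still holding it there, not touching; the shield still leans, and the round striker, the mallet and the white pot are left alone.

Things in the scene. Friction and masses are not known exactly. Their poses are not given: they have to be found in the camera images.
- station: Fixed station, mm. Origin on the bench under the test bar's middle; x from the open front (robot side) to the back. Log block radius 78, 50 high; dark steel anvil 100 x 70 on it, top at 70. Wooden guard boards 110 high, 14 thick: sides with outer faces at y +-124 from x -100 to 105, back outer face at x 105. Front open but for a steel crossbar at height 100.
- bar_top (a point): Middle of the steel test bar's top face, 80 mm above the bench; axes as the station's. The bar lies along x on the anvil, 64 mm long, 12 wide, 10 high; two clamps 40 mm wide hold its ends (|x| 32 to 42 mm), reaching 86 mm above the bench with bolt heads. The striker's foot is to lie along y.
- crossbar (a point): Middle of the axis of the steel crossbar, 8 mm radius, 248 mm long along the station's y, 100 mm above the bench, 92 mm in front of the bar's middle. Axes as the station's.
- shield: Plain plywood board 10 mm thick (its x), 180 mm wide (its y), 170 mm tall (its z), about 0.22 kg; both faces alike. Origin at the centre of its lower edge face. It starts upright in the rack, its lower edge 8 mm above the bench; it is lifted straight up by its top edge.
- shield_top (a point): Centre of the shield's upper edge face, 170 mm above its origin along its z. Leaning at 20 degrees it is about 160 mm above the bench, and the board then stays put by friction unless knocked.
- rack: Fixed dark wooden rack 70 x 150 mm whose slot, 14 mm wide, holds the shield upright; its cheeks are 45 mm high. Origin at the centre of its underside; the shield's faces look along its x.
- striker: Steel striker, 105 mm tall, 0.7 to 0.9 kg, standing on the bench. Origin at the centre of its underside, z up. Foot: an oblong 20 mm (x) by 50 mm (y), 25 mm high; above it a body 36 (x) x 50 (y) to height 55; above that a square shank 22 x 22 mm from height 55 to 105, to grip by any pair of sides.
- round_striker: The other steel striker, round all over: 44 mm diameter to height 55, 22 mm diameter shank to height 105. Leave it alone. Origin at the centre of its underside. The two strikers' places can be swapped.
- mallet: Wooden mallet lying on the bench: head 52 mm diameter, 90 mm long along its x; handle 20 mm diameter reaching 190 mm along its y. Origin on the bench under the head's middle. Leave it alone.
- pot: Small white plastic pot, 44 mm diameter, 45 mm high. Origin at the centre of its underside. Leave it alone.

How it is judged (in metres and radians):
On the way, in this order (a step that is already met when the one before it is completed fails the run):
1. the shield leans by itself on the crossbar, let go of, with the striker not yet taken (angle between shield's own z axis and vertical between 0.14 and 0.6 rad and height (world z) of shield below 0.015 m and x of shield in the frame of station between -0.22 and -0.1 m and x of shield_top in the frame of station above -0.12 m and y of shield in the frame of station between -0.04 and 0.04 m and angle between the y axis of shield and the y axis of station, either way round below 0.2 rad and contact force between shield and station above 0.05 N and contact force between shield and the arm below 0.1 N and contact force between shield and the fingers below 0.1 N and linear speed of shield below 0.02 m/s and distance of striker from where it was at the start of the episode below 0.03 m), for 0.2 s.
2. the striker is lifted above the height of the guard (height (world z) of striker above 0.112 m), for 0.1 s.
At the end, for the whole second after the job is handed in: Shield let go, foot on bench, leaning 8-34 deg on the crossbar, within 40 mm of its middle and 11 deg of parallel. Striker held by the fingers, still, upright within 7 deg, 3-20 mm above the bar, within 8 mm of its middle, square within 8 deg, touching neither station nor shield (angle between shield's own z axis and vertical between 0.14 and 0.6 rad and height (world z) of shield below 0.015 m and x of shield in the frame of station between -0.22 and -0.1 m and x of shield_top in the frame of station above -0.12 m and y of shield in the frame of station between -0.04 and 0.04 m and angle between the y axis of shield and the y axis of station, either way round below 0.2 rad and contact force between shield and station above 0.05 N and contact force between shield and the arm below 0.1 N and contact force between shield and the fingers below 0.1 N and linear speed of each of shield, striker below 0.02 m/s and z of striker in the frame of bar_top between 0.003 and 0.02 m and horizontal distance between striker and bar_top below 0.008 m and angle between the y axis of striker and the y axis of station, either way round below 0.14 rad and angle between striker's own z axis and vertical below 0.12 rad and contact force between striker and the fingers above 3 N and contact force between striker and station below 0.1 N and contact force between striker and shield below 0.1 N); the arm keeps its last pose, push and grip.
It fails at once if the striker knocks against the guard, block, anvil or bar (contact force between striker and station above 1.5 N).
It fails at once if the round striker is disturbed (distance of round_striker from where it was at the start of the episode above 0.02 m).
It fails at once if the mallet is disturbed (distance of mallet from where it was at the start of the episode above 0.02 m).
It fails at once if the white pot is disturbed (distance of pot from where it was at the start of the episode above 0.02 m).
It also fails if it takes over 64 s, if anything falls off the work surface, if the arm or the gripper's body presses on something with over 40 N, if the wrist force passes 120 N, or if a joint passes its speed limit or range.

## Working session

There is one attempt and no reset: what is moved stays moved. The work goes in short steps, Python scripts to look and compute and a tool call to move; the robot and the scene stay as the last step left them, time stands still between calls to the robot, and variables do not carry over. Pictures are saved under pics/ and viewed, at most 10 in all, crops included, and the job is handed in when it is done.

Besides the shell and the picture viewer there is one more tool, called by a JSON object that holds its "method" and its "body", one argument or row to a line. servo_tool: Moves the arm, as the interface text tells. Its arguments: {"type":"object","properties":{"rows":{"type":"array","items":{"type":"object","properties":{"translation":{"type":"array","items":{"type":"number"}},"delta_rot":{"type":"array","items":{"type":"number"}},"gripper":{"type":"number"}}}}},"required":["rows"]}

```bash
mkdir -p pics
cat > h.py <<'E'
import numpy as np,cv2
from station import env,imaging
def snap(n,f):
    s=imaging.snapshot(n); cv2.imwrite('pics/'+f+'.png',s['frame']); np.savez('pics/'+f+'.npz',K=s['camera_matrix'],T=s['cam_to_world']); return s
def load(f):
    d=np.load('pics/'+f+'.npz'); return d['K'],d['T']
def pix2w(f,uv,z):
    K,T=load(f); out=[]
    for u,v in np.atleast_2d(uv):
        r=np.linalg.inv(K)@[u,v,1]; d=T[:3,:3]@[r[0],-r[1],-r[2]]; o=T[:3,3]; out.append(o+d*(z-o[2])/d[2])
    return np.array(out)
def w2pix(f,P):
    K,T=load(f); P=np.atleast_2d(P); c=(P-T[:3,3])@T[:3,:3]; c=c*[1,-1,-1]; q=c@K.T; return q[:,:2]/q[:,2:]
E
python3 - <<'E'
from h import *
for n in('top','scene'):
    s=snap(n,n+'0'); print(n,s['camera_matrix'].round(1).tolist(),s['cam_to_world'].round(3).tolist())
print(env.sense())
E
```

```text
top [[397.9, 0.0, 282.6], [0.0, 397.9, 205.9], [0.0, 0.0, 1.0]] [[0.076, 0.973, -0.217, 0.364], [-0.997, 0.074, -0.017, -0.011], [-0.0, 0.218, 0.976, 1.052], [0.0, 0.0, 0.0, 1.0]]
scene [[512.3, 0.0, 283.2], [0.0, 512.3, 210.1], [0.0, 0.0, 1.0]] [[0.776, -0.413, 0.476, 1.245], [0.63, 0.531, -0.567, -0.788], [-0.018, 0.74, 0.672, 1.064], [0.0, 0.0, 0.0, 1.0]]
{'t': 0.1, 'joint_positions': array([-8.06775345e+01,  1.26701051e+01,  8.75192209e+01, -3.95504144e-05,
        7.99123886e+01, -7.22537460e+00]), 'joint_vel': array([-0.03851944, -0.00060205, -0.18604583,  0.04703448, -0.05325572,
       -0.07345213]), 'tau': array([ 1.32248468e-03, -4.98240423e+01, -3.90547764e+01, -3.42797432e-05,
        5.66198039e-03,  3.22847754e-06]), 'tcp_pos': array([ 0.17791148, -0.59856444,  0.23031524]), 'orientation': array([-1.79899088e+02, -1.27542867e-02,  1.65478358e+01]), 'contact_force': array([ 0.23450736, -0.29642116, -0.50476315]), 'torque': array([ 0.04903015, -0.02143322, -0.00106269]), 'grip_force': 0.0, 'opening': 0.08554748965630725}
```

Run:
```python
import cv2
for n in('top0','scene0'):
    i=cv2.imread(f'pics/{n}.png'); cv2.imwrite(f'pics/{n}b.png',cv2.resize(i,(800,600),interpolation=cv2.INTER_CUBIC))
```

```text
(no output)
```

View pics/top0b.png

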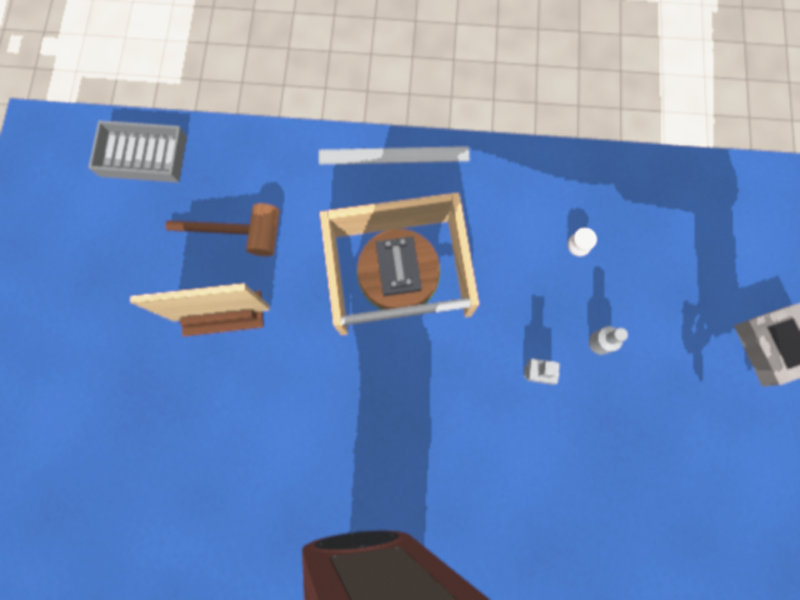

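View pics/scene0b.png

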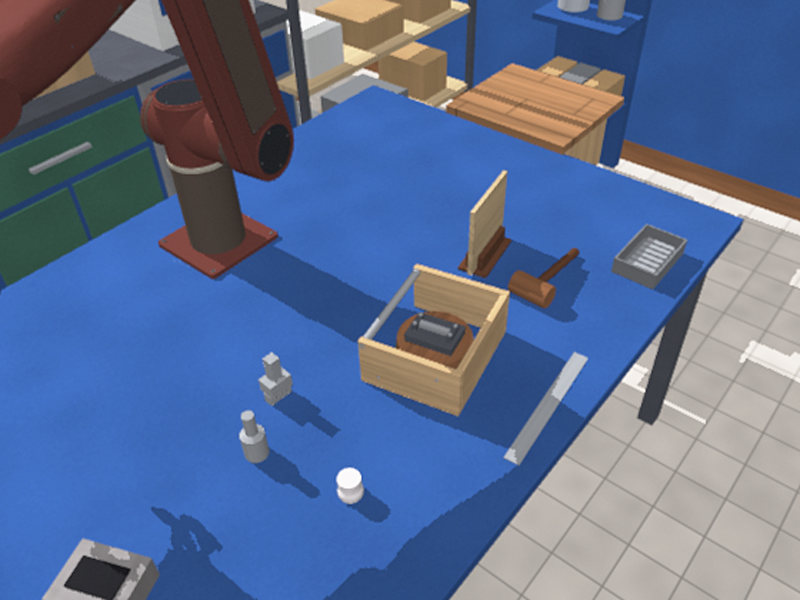

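The top picture (800x600 view) shows the guard at about (398,262), the rack and shield at (200,305), and the mallet at (262,228). The square striker is at (543,371), the round one at (608,340) and the pot at (583,242). I'll make enlarged crops next.

Run:
```python
import cv2,numpy as np
i=cv2.imread('pics/top0.png')
M=np.zeros((600,800,3),np.uint8)
def put(x0,y0,w,h,s,X,Y):
    c=cv2.resize(i[y0:y0+h,x0:x0+w],None,fx=s,fy=s,interpolation=cv2.INTER_CUBIC)
    for k in range(0,w,10):cv2.putText(c,str(x0+k),(k*s,8),0,.28,(0,255,255),1); cv2.line(c,(k*s,10),(k*s,14),(0,255,255),1)
    for k in range(0,h,10):cv2.putText(c,str(y0+k),(0,k*s+3),0,.28,(0,255,255),1)
    M[Y:Y+c.shape[0],X:X+c.shape[1]]=c
put(220,130,120,110,4,0,0)   # guard
put(362,242,36,34,8,490,0) # striker
put(85,190,110,50,4,490-170+2,290)if 0 else None
put(88,194,104,44,3,485,290) if 0 else None
put(88,194,105,39,4,0,444)
s=cv2.imread('pics/scene0.png'); i=s
put(178,240,34,46,6,490,300)
cv2.imwrite('pics/m1.png',M)
```

```text
(no output)
```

View pics/m1.png

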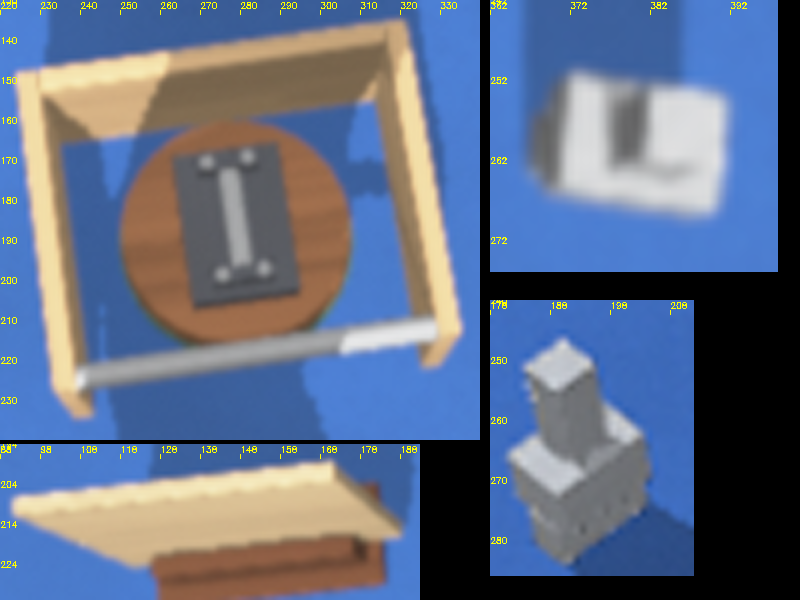

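```bash
cat >> h.py <<'E'
from scipy.optimize import least_squares
def fit(obs,x0,extra=None):
    # obs: list of (view, uv, local xyz)
    def res(p):
        c,s=np.cos(p[2]),np.sin(p[2]); r=[]
        for f,uv,l in obs:
            P=[p[0]+c*l[0]-s*l[1],p[1]+s*l[0]+c*l[1],l[2]]
            r+=list(w2pix(f,P)[0]-uv)
        return np.array(r)
    o=least_squares(res,x0,loss='soft_l1',x_scale=[.01,.01,.1]); p=o.x
    print('xy',p[:2].round(4),'yaw',np.degrees(p[2]).round(2)); print(res(p).reshape(-1,2).round(1).tolist()); return p
E
python3 - <<'E'
from h import *
t='top0';s='scene0'
print(pix2w(t,[[278,186],[381,262]],.08), pix2w(t,[[135,206]],.178))
G=[(t,(224,148),(.105,.124,.11)),(t,(321,135),(.105,-.124,.11)),(t,(335,212),(-.1,-.124,.11)),(t,(234,227.5),(-.1,.124,.11)),
(t,(275.3,172.5),(.032,.006,.08)),(t,(280,172),(.032,-.006,.08)),(t,(278.5,196.5),(-.032,.006,.08)),(t,(283,195.7),(-.032,-.006,.08))]
S=[(s,uv,l) for uv,l in [((416/800*560,266*.7),(-.1,.124,.11)),((508*.7,292*.7),(.105,.124,.11)),((460*.7,373*.7),(.105,-.124,.11)),((359*.7,340*.7),(-.1,-.124,.11))]]
print('station top');fit(G,[.55,0,0]);print('scene');fit(S,[.55,0,0]);print('both');fit(G+S,[.55,0,0])
X=[(s,(183.5,250.3),(-.011,.011,.105)),(s,(189.7,246.3),(.011,.011,.105)),(s,(195.3,250),(.011,-.011,.105)),(s,(189,255),(-.011,-.011,.105)),]
# body: which side is long: front->right edge
for nm,(a,b) in {'long_along_view_right':(.018,.025)}.items():
  for y0 in (0.,.5,1,1.57,2,2.6):
    B=[(s,(180.8,265.7),(-a,-b,.055)),(s,(189,272.5),(a,-b,.055)),(s,(203.8,262.5),(a,b,.055))]
    print('B',y0);fit(B,[.42,-.24,y0])
T=[(t,(372.2,250.7),(.018,.025,.055)),(t,(391.8,253.9),(.018,-.025,.055)),(t,(390.2,268.9),(-.018,-.025,.055)),(t,(370.7,265.5),(-.018,.025,.055))]
print('striker top');fit(T,[.42,-.24,0]);
H=[(t,(91.2,207.5),(.005,.09,.178)),(t,(91.2,212),(-.005,.09,.178)),(t,(171.2,198.7),(.005,-.09,.178)),(t,(171.2,203),(-.005,-.09,.178)),(t,(188.5,216.7),(-.005,-.09,.008)),(t,(123,225),(-.005,.09,.008))]
print('shield');p=fit(H,[.5,.33,0])
HS=[(s,(506*.7,172*.7),(.005,.09,.178)),(s,(471*.7,209*.7),(-.0,-.09,.178)),(s,(470*.7,271*.7),(-.0,-.09,.008))]
fit(H+HS,p)
E
```

```text
[[ 0.63033855  0.02111693  0.08      ]
 [ 0.45883855 -0.24305994  0.08      ]] [[0.53252726 0.33507629 0.178     ]]
station top
xy [0.6357 0.019 ] yaw 12.83
[[-0.1, -0.1], [0.4, -0.8], [0.7, 0.8], [-0.2, 0.3], [-0.4, -0.1], [-0.5, -0.3], [0.0, -0.0], [0.2, 0.1]]
scene
xy [0.64   0.0212] yaw 12.83
[[-0.2, -2.5], [1.4, -1.1], [0.2, 2.2], [-1.3, 0.2]]
both
xy [0.6366 0.0195] yaw 12.94
[[-0.4, -0.4], [0.1, -1.2], [0.6, 0.3], [-0.3, -0.0], [-0.6, -0.4], [-0.7, -0.6], [-0.1, -0.4], [0.1, -0.3], [-1.6, -2.7], [-0.0, -1.4], [-1.2, 1.9], [-2.7, 0.1]]
B 0.0
xy [ 0.4749 -0.2485] yaw -5.52
[[-0.2, -0.1], [-0.0, 0.3], [0.3, -0.2]]
B 0.5
xy [ 0.4749 -0.2485] yaw -5.52
[[-0.2, -0.1], [-0.0, 0.3], [0.3, -0.2]]
B 1
xy [ 0.4749 -0.2485] yaw -5.52
[[-0.2, -0.1], [-0.0, 0.3], [0.3, -0.2]]
B 1.57
xy [ 0.4749 -0.2485] yaw -5.52
[[-0.2, -0.1], [-0.0, 0.3], [0.3, -0.2]]
B 2
xy [ 0.4749 -0.2485] yaw -5.52
[[-0.2, -0.1], [-0.0, 0.3], [0.3, -0.2]]
B 2.6
xy [ 0.4749 -0.2485] yaw -5.52
[[-0.2, -0.1], [-0.0, 0.3], [0.3, -0.2]]
striker top
xy [ 0.467  -0.2494] yaw -4.96
[[-0.1, 0.3], [0.2, 0.3], [0.3, -0.3], [-0.3, -0.2]]
shield
xy [0.5337 0.3434] yaw 11.09
[[-0.0, 0.1], [0.1, -0.0], [0.1, -0.2], [0.3, -0.2], [0.4, 0.4], [-1.7, -0.1]]
xy [0.5342 0.344 ] yaw 11.16
[[-0.2, -0.1], [-0.2, -0.2], [-0.2, -0.5], [0.1, -0.5], [0.2, 0.2], [-1.9, -0.2], [-0.6, -1.8], [-0.7, 1.4], [-2.3, 1.9]]
```

{"method": "servo_tool", "body": {
  "rows": [
    {"translation": [1.5, 4.5, 0.5], "delta_rot": [0, 0, 4], "gripper": -1},
    {"translation": [1.9, 5, 0.5], "delta_rot": [0, 0, 4.5], "gripper": -1},
    {"translation": [1.9, 5, 0.5], "delta_rot": [0, 0, 4.5], "gripper": -1},
    {"translation": [1.9, 5, 0.5], "delta_rot": [0, 0, 4.5], "gripper": -1},
    {"translation": [1.9, 5, 0.5], "delta_rot": [0, 0, 4.5], "gripper": -1},
    {"translation": [1.9, 5, 0.5], "delta_rot": [0, 0, 4.5], "gripper": -1},
    {"translation": [1.9, 5, 0.5], "delta_rot": [0, 0, 4.5], "gripper": -1},
    {"translation": [1.9, 5, 0.5], "delta_rot": [0, 0, 4.5], "gripper": -1},
    {"translation": [1.9, 5, 0.5], "delta_rot": [0, 0, 4.5], "gripper": -1},
    {"translation": [1.9, 5, 0.5], "delta_rot": [0, 0, 4.5], "gripper": -1},
    {"translation": [1.9, 5, 0], "delta_rot": [0, 0, 4.5], "gripper": -1},
    {"translation": [1.9, 5, 0], "delta_rot": [0, 0, 4.5], "gripper": -1},
    {"translation": [1.9, 5, 0], "delta_rot": [0, 0, 4.5], "gripper": -1},
    {"translation": [1.9, 5, 0], "delta_rot": [0, 0, 4.5], "gripper": -1},
    {"translation": [1.9, 5, 0], "delta_rot": [0, 0, 4.5], "gripper": -1},
    {"translation": [1.9, 5, 0], "delta_rot": [0, 0, 4.5], "gripper": -1},
    {"translation": [1.9, 5, 0], "delta_rot": [0, 0, 4.5], "gripper": -1},
    {"translation": [1.8, 5, 0], "delta_rot": [0, 0, 4], "gripper": -1},
    {"translation": [1.8, 4.5, 0], "delta_rot": [0, 0, 4], "gripper": -1},
    {"translation": [0, 0, 0], "delta_rot": [0, 0, 0], "gripper": -1}
  ]
}}

```text
t: 2.6
tcp_pos: [0.5327, 0.3434, 0.2791]
orientation: [-179.8, 0.0, 100.8]
contact_force: [-0.7, -0.5, 0.2]
opening: 0.0856
grip_force: 0.0
```

```bash
cat >> h.py <<'E'
def fish2w(f,uv,z):
    K,T=load(f); out=[]
    for u,v in np.atleast_2d(uv):
        a=(u-K[0,2])/K[0,0]; b=(v-K[1,2])/K[1,1]; r=np.hypot(a,b)+1e-12
        d=T[:3,:3]@[np.sin(r)*a/r,-np.sin(r)*b/r,-np.cos(r)]; o=T[:3,3]; out.append(o+d*(z-o[2])/d[2])
    return np.array(out)
def w2fish(f,P):
    K,T=load(f); c=(np.atleast_2d(P)-T[:3,3])@T[:3,:3]*[1,-1,-1]; h=np.hypot(c[:,0],c[:,1]); th=np.arctan2(h,c[:,2])
    return np.c_[K[0,0]*th*c[:,0]/h+K[0,2],K[1,1]*th*c[:,1]/h+K[1,2]]
E
python3 - <<'E'
from h import *
s=snap('wrist','w1'); st=env.sense(); print(st['t'],st['tcp_pos'].round(4),st['orientation'].round(2),st['joint_positions'].round(1))
print(s['camera_matrix'].round(1).tolist(),s['cam_to_world'].round(3).tolist())
c,q=np.cos(np.radians(11.1)),np.sin(np.radians(11.1))
P=[[.534+c*a-q*b,.344+q*a+c*b,.178] for a,b in[(.005,.09),(-.005,.09),(.005,-.09),(-.005,-.09)]]
print(w2fish('w1',P).round(1))
i=cv2.resize(s['frame'],(800,600),interpolation=cv2.INTER_CUBIC);cv2.imwrite('pics/w1b.png',i)
E
```

```text
2.65 [0.5325 0.3418 0.2796] [-1.7984e+02  5.0000e-02  1.0065e+02] [25.6 12.3 82.7 -0.  85.2 14.9]
[[325.2, 0.0, 282.9], [0.0, 325.2, 212.7], [0.0, 0.0, 1.0]] [[0.983, -0.177, -0.058, 0.518], [0.186, 0.93, 0.318, 0.426], [-0.002, -0.323, 0.946, 0.421], [0.0, 0.0, 0.0, 1.0]]
[[290.6  96.8]
 [276.9  96.8]
 [290.5 307.4]
 [279.4 307.4]]
```

View pics/w1b.png

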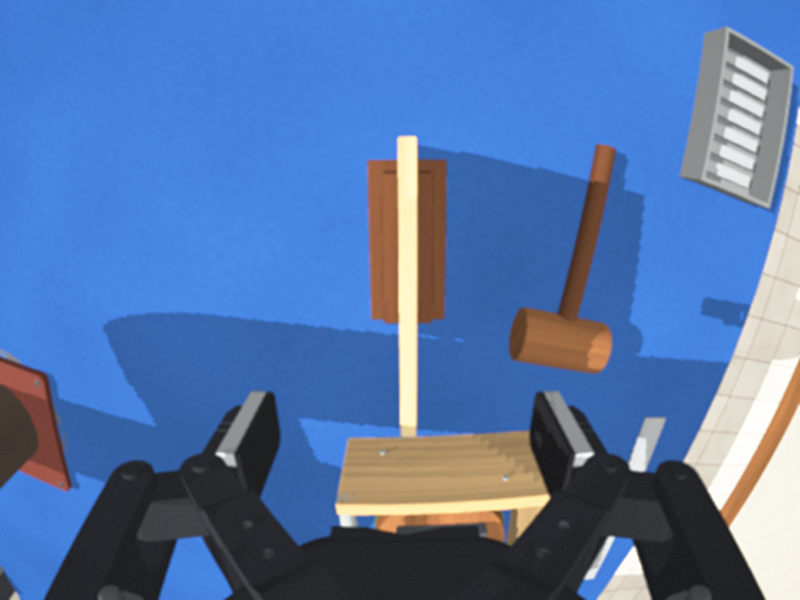

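Run:
```python
from h import *
p=fish2w('w1',[[278,96],[292,96],[280,299.2],[291.2,299.2]],.178);print(p.round(4));a=(p[0]+p[1])/2;b=(p[2]+p[3])/2
print((a+b)/2,np.degrees(np.arctan2(*(a-b)[1::-1]))-90,np.hypot(*(a-b)[:2]))
```

```text
[[0.5124 0.4321 0.178 ]
 [0.5225 0.434  0.178 ]
 [0.5453 0.2638 0.178 ]
 [0.5551 0.2656 0.178 ]]
[0.53382566 0.34888742 0.178     ] 11.006861902869929 0.1715195762295469
```

{"method": "servo_tool", "body": {
  "rows": [
    {"translation": [0.1, 0.2, -3], "delta_rot": [0, 0, 0.3], "gripper": -1},
    {"translation": [0, 0, -4], "delta_rot": [0, 0, 0], "gripper": -1},
    {"translation": [0, 0, -4], "delta_rot": [0, 0, 0], "gripper": -1},
    {"translation": [0, 0, -2.3], "delta_rot": [0, 0, 0], "gripper": -1},
    {"translation": [0, 0, 0], "delta_rot": [0, 0, 0], "gripper": 0.2},
    {"translation": [0, 0, 0], "delta_rot": [0, 0, 0], "gripper": 0.6},
    {"translation": [0, 0, 0], "delta_rot": [0, 0, 0], "gripper": 1},
    {"translation": [0, 0, 0], "delta_rot": [0, 0, 0], "gripper": 1},
    {"translation": [0, 0, 0], "delta_rot": [0, 0, 0], "gripper": 1},
    {"translation": [0, 0, 0], "delta_rot": [0, 0, 0], "gripper": 1}
  ]
}}

```text
t: 3.9
tcp_pos: [0.5348, 0.3433, 0.1498]
orientation: [179.9, -0.0, 100.9]
contact_force: [-0.1, -0.8, 6.1]
opening: 0.0093
grip_force: 59.6
```

{"method": "servo_tool", "body": {
  "rows": [
    {"translation": [0, 0, 1], "delta_rot": [0, 0, 0], "gripper": 1},
    {"translation": [0, 0, 2], "delta_rot": [0, 0, 0], "gripper": 1},
    {"translation": [0, 0, 3], "delta_rot": [0, 0, 0], "gripper": 1},
    {"translation": [0, 0, 3], "delta_rot": [0, 0, 0], "gripper": 1},
    {"translation": [0, 0, 3], "delta_rot": [0, 0, 0], "gripper": 1},
    {"translation": [0, 0, 1], "delta_rot": [0, 0, 0], "gripper": 1},
    {"translation": [0, 0, 0], "delta_rot": [0, 0, 0], "gripper": 1}
  ]
}}

```text
t: 4.78
tcp_pos: [0.5342, 0.343, 0.2791]
orientation: [179.9, -0.0, 100.8]
contact_force: [0.4, 0.7, -2.6]
opening: 0.009
grip_force: 58.7
```

Run:
```python
from h import *
s=snap('scene','s2'); st=env.sense(); print(st['t'],st['tcp_pos'].round(4),st['contact_force'].round(2),st['torque'].round(2),st['opening'])
cv2.imwrite('pics/s2b.png',cv2.resize(s['frame'][60:260,210:460],(750,600),interpolation=cv2.INTER_CUBIC))
```

```text
4.825 [0.5337 0.3427 0.2776] [ 0.49  0.3  -2.42] [ 0.01 -0.04 -0.02] 0.009104711528820315
```

View pics/s2b.png

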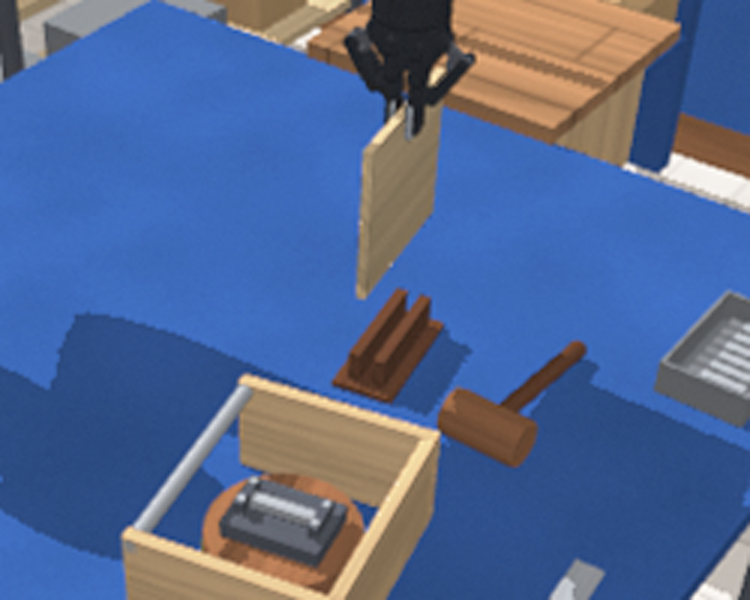

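{"method": "servo_tool", "body": {
  "rows": [
    {"translation": [0, -2, 0.5], "delta_rot": [0, 0, 0.6], "gripper": 1},
    {"translation": [0, -4, 0.5], "delta_rot": [0, 0, 0.6], "gripper": 1},
    {"translation": [0, -4.5, 0.5], "delta_rot": [0, 0, 0.6], "gripper": 1},
    {"translation": [0, -4.5, 0.5], "delta_rot": [-0.6, 2.6, 0], "gripper": 1},
    {"translation": [0, -4.5, 0], "delta_rot": [-0.75, 3.25, 0], "gripper": 1},
    {"translation": [0, -4.5, 0], "delta_rot": [-0.75, 3.25, 0], "gripper": 1},
    {"translation": [0, -4.5, 0], "delta_rot": [-0.75, 3.25, 0], "gripper": 1},
    {"translation": [0, -4, 0], "delta_rot": [-0.75, 3.25, 0], "gripper": 1},
    {"translation": [0, -2, 0], "delta_rot": [-0.6, 2.6, 0], "gripper": 1},
    {"translation": [0, 0, 0], "delta_rot": [-0.3, 1.3, 0], "gripper": 1},
    {"translation": [0, 0, 0], "delta_rot": [0, 0, 0], "gripper": 1},
    {"translation": [0, 0, 0], "delta_rot": [0, 0, 0], "gripper": 1}
  ]
}}

```text
t: 6.32
tcp_pos: [0.5339, -0.001, 0.2981]
orientation: [-160.0, 0.1, 102.7]
contact_force: [-0.1, 0.3, -2.1]
opening: 0.0092
grip_force: 58.7
```

Run:
```python
from h import *
from scipy.spatial.transform import Rotation as R
s=snap('top','t3');w=snap('wrist','w3');st=env.sense(); print(st['t'],st['tcp_pos'].round(4),st['orientation'].round(2),st['joint_positions'].round(1))
print((R.from_euler('z',-12.9,degrees=True)*R.from_euler('xyz',st['orientation'],degrees=True)).as_matrix().round(3))
g=w2fish('w3',[[.636+.9748*a-.2233*b,.0195+.2233*a+.9748*b,z] for a,b,z in [(-.1,.124,.11),(.105,.124,.11),(.105,-.124,.11),(-.1,-.124,.11),(0.032,0,.08),(-.032,0,.08),(-.092,.1,.108),(-.092,-.1,.108)]]);print((g*[800/560,600/420]).round(0).tolist())
cv2.imwrite('pics/w3b.png',cv2.resize(w['frame'],(800,600),interpolation=cv2.INTER_CUBIC))
```

```text
6.425 [ 0.5339 -0.0013  0.2985] [-1.6003e+02  1.2000e-01  1.0274e+02] [ -4.8  14.   80.9  -6.2 104.2 -18.1]
[[ 0.003  0.94  -0.341]
 [ 1.    -0.003 -0.001]
 [-0.002 -0.341 -0.94 ]]
[[503.0, 99.0], [790.0, 131.0], [725.0, 449.0], [487.0, 421.0], [671.0, 283.0], [591.0, 274.0], [515.0, 134.0], [500.0, 396.0]]
```

View pics/w3b.png

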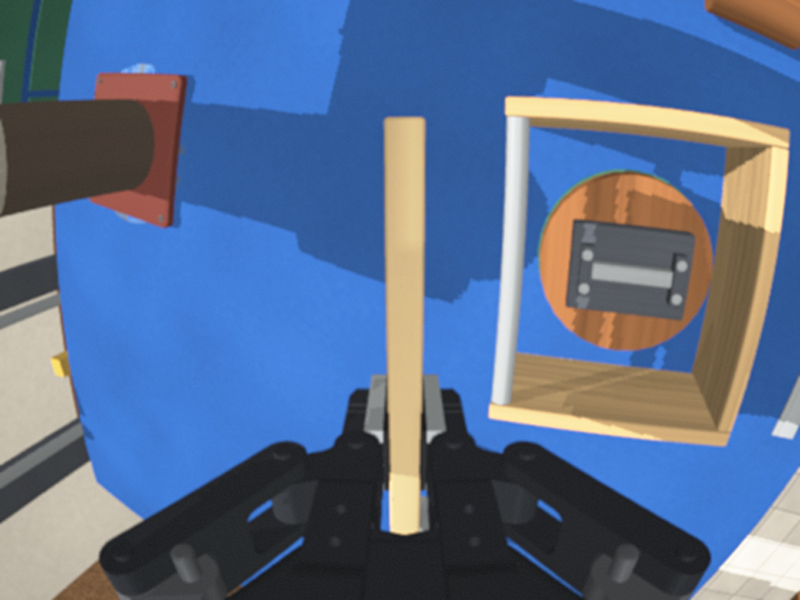

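The wrist view shows the guard corners at (506,98), (790,130), (725,445) and (489,417). They are within about 4 px of the prediction, so the station fit holds. Lowering the shield.

{"method": "servo_tool", "body": {
  "rows": [
    {"translation": [0.2, 0.05, -2], "delta_rot": [0, 0, 0], "gripper": 1},
    {"translation": [0.2, 0.05, -4], "delta_rot": [0, 0, 0], "gripper": 1},
    {"translation": [0, 0, -4], "delta_rot": [0, 0, 0], "gripper": 1},
    {"translation": [0, 0, -3], "delta_rot": [0, 0, 0], "gripper": 1},
    {"translation": [0, 0, -1.5], "delta_rot": [0, 0, 0], "gripper": 1},
    {"translation": [0, 0, -0.7], "delta_rot": [0, 0, 0], "gripper": 1},
    {"translation": [0, 0, 0], "delta_rot": [0, 0, 0], "gripper": 1}
  ]
}}

```text
t: 7.3
tcp_pos: [0.5383, -0.0011, 0.1466]
orientation: [-160.0, 0.1, 102.7]
contact_force: [0.3, -0.5, -1.5]
opening: 0.0089
grip_force: 58.8
```

{"method": "servo_tool", "body": {
  "rows": [
    {"translation": [0, 0, -0.3], "delta_rot": [0, 0, 0], "gripper": 1},
    {"translation": [0, 0, -0.3], "delta_rot": [0, 0, 0], "gripper": 1},
    {"translation": [0, 0, 0], "delta_rot": [0, 0, 0], "gripper": 1}
  ]
}}

```text
t: 7.68
tcp_pos: [0.538, -0.0011, 0.1404]
orientation: [-160.0, 0.1, 102.7]
contact_force: [-0.2, -0.1, -2.2]
opening: 0.0093
grip_force: 58.8
```

{"method": "servo_tool", "body": {
  "rows": [
    {"translation": [0, 0, -0.3], "delta_rot": [0, 0, 0], "gripper": 1},
    {"translation": [0, 0, -0.2], "delta_rot": [0, 0, 0], "gripper": 1},
    {"translation": [0, 0, 0], "delta_rot": [0, 0, 0], "gripper": 1}
  ]
}}

```text
t: 8.05
tcp_pos: [0.538, -0.0011, 0.1352]
orientation: [-160.0, 0.1, 102.7]
contact_force: [0.8, 0.2, -2.7]
opening: 0.0085
grip_force: 58.9
```

{"method": "servo_tool", "body": {
  "rows": [
    {"translation": [0, 0, -0.2], "delta_rot": [0, 0, 0], "gripper": 1},
    {"translation": [0, 0, 0], "delta_rot": [0, 0, 0], "gripper": 1}
  ]
}}

```text
t: 8.3
tcp_pos: [0.5386, -0.0012, 0.1346]
orientation: [-160.1, 0.2, 102.7]
contact_force: [-0.0, -0.8, 4.6]
opening: 0.0085
grip_force: 59.8
```

{"method": "servo_tool", "body": {
  "rows": [
    {"translation": [0, 0, -0.2], "delta_rot": [0, 0, 0], "gripper": 1},
    {"translation": [0, 0, 0], "delta_rot": [0, 0, 0], "gripper": 1}
  ]
}}

```text
t: 8.55
tcp_pos: [0.5393, -0.0011, 0.1343]
orientation: [-160.1, 0.2, 102.7]
contact_force: [-0.2, 0.1, 12.5]
opening: 0.0091
grip_force: 61.1
```

{"method": "servo_tool", "body": {
  "rows": [
    {"translation": [0.3, 0.07, 0.2], "delta_rot": [0, 0, 0], "gripper": 1},
    {"translation": [0, 0, 0], "delta_rot": [0, 0, 0], "gripper": 1},
    {"translation": [0, 0, 0], "delta_rot": [0, 0, 0], "gripper": 0.6},
    {"translation": [0, 0, 0], "delta_rot": [0, 0, 0], "gripper": 0.4},
    {"translation": [0, 0, 0], "delta_rot": [0, 0, 0], "gripper": 0.2},
    {"translation": [0, 0, 0], "delta_rot": [0, 0, 0], "gripper": 0},
    {"translation": [0, 0, 0], "delta_rot": [0, 0, 0], "gripper": 0},
    {"translation": [0, 0, 0], "delta_rot": [0, 0, 0], "gripper": 0}
  ]
}}

```text
t: 9.55
tcp_pos: [0.541, -0.0004, 0.1333]
orientation: [-160.0, 0.1, 102.7]
contact_force: [-0.3, 0.1, -0.7]
opening: 0.0426
grip_force: 0.0
```

Run:
```python
from h import *
w=snap('wrist','w4');t=snap('top','t4');s=snap('scene','s4')
M=np.hstack([cv2.resize(w['frame'],(400,300)),cv2.resize(s['frame'][150:330,200:440],(400,300),interpolation=cv2.INTER_CUBIC)])
M=np.vstack([M,cv2.resize(t['frame'][120:240,200:360+160],(800,300),interpolation=cv2.INTER_CUBIC)])
cv2.imwrite('pics/m4.png',M)
```

```text
(no output)
```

View pics/m4.png

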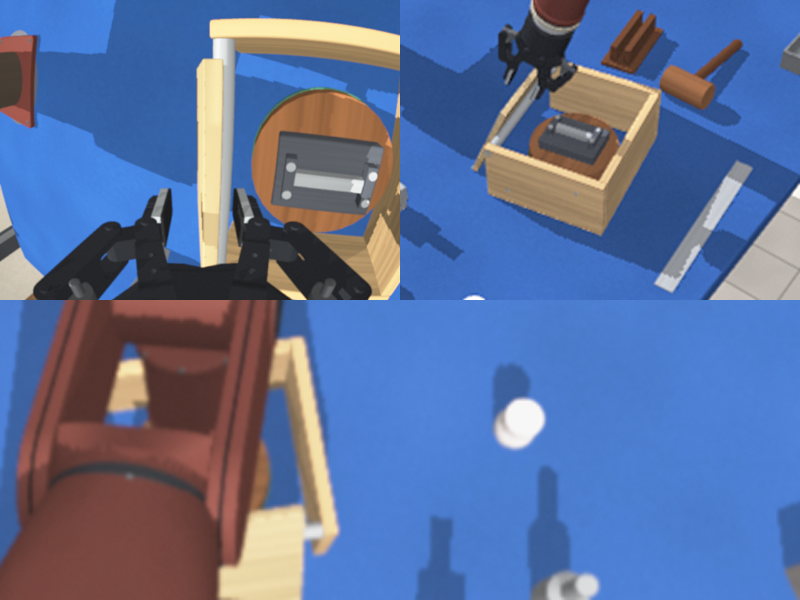

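Shield let go and leaning flat on the crossbar. Backing off along the tool axis, then moving to the striker.

{"method": "servo_tool", "body": {
  "rows": [
    {"translation": [0.5, 0.11, 1.4], "delta_rot": [0, 0, 0], "gripper": 0},
    {"translation": [1, 0.23, 2.8], "delta_rot": [0, 0, 0], "gripper": 0},
    {"translation": [1, 0.23, 2.8], "delta_rot": [0, 0, 0], "gripper": 0},
    {"translation": [1, 0.23, 2.8], "delta_rot": [0, 0, 0], "gripper": 0},
    {"translation": [0.5, 0.1, 2.8], "delta_rot": [0, 0, 0], "gripper": -0.5},
    {"translation": [-1, -2, 1.5], "delta_rot": [0.56, -2.44, 0], "gripper": -1},
    {"translation": [-2, -4, 0.5], "delta_rot": [0.56, -2.44, -1], "gripper": -1},
    {"translation": [-2, -5, 0], "delta_rot": [0.56, -2.44, 0], "gripper": -1},
    {"translation": [-2, -5, 0], "delta_rot": [0.56, -2.44, 0], "gripper": -1},
    {"translation": [-2, -5, 0], "delta_rot": [0.56, -2.44, 0], "gripper": -1},
    {"translation": [-2, -4, 0], "delta_rot": [0.56, -2.44, 0], "gripper": -1},
    {"translation": [0, -0.8, 0], "delta_rot": [0.56, -2.44, -4], "gripper": -1},
    {"translation": [0, 0, 0], "delta_rot": [0.54, -2.42, -4], "gripper": -1},
    {"translation": [0, 0, 0], "delta_rot": [0, 0, -4.5], "gripper": -1},
    {"translation": [0, 0, 0], "delta_rot": [0, 0, -4.3], "gripper": -1},
    {"translation": [0, 0, 0], "delta_rot": [0, 0, 0], "gripper": -1},
    {"translation": [0, 0, 0], "delta_rot": [0, 0, 0], "gripper": -1}
  ]
}}

```text
t: 11.82
tcp_pos: [0.4714, -0.249, 0.2797]
orientation: [-180.0, -0.6, 85.0]
contact_force: [0.4, -1.3, -0.1]
opening: 0.0851
grip_force: 0.0
```

Run:
```python
from h import *
w=snap('wrist','w5');t=snap('top','t5');st=env.sense(); print(st['t'],st['tcp_pos'].round(4),st['orientation'].round(2),st['joint_positions'].round(1))
c,q=np.cos(np.radians(-5)),np.sin(np.radians(-5))
P=[[.471+c*a-q*b,-.249+q*a+c*b,z] for h,z in((.011,.105),)for a,b in[(h,h),(-h,h),(h,-h),(-h,-h)]]
g=w2fish('w5',P);print(g.round(1).tolist()); u,v=g.mean(0).astype(int); print(u,v)
x0=max(0,min(u-50,460));y0=max(0,min(v-60,300))
A=cv2.resize(w['frame'][y0:y0+120,x0:x0+100],None,fx=5,fy=5,interpolation=cv2.INTER_CUBIC)
B=cv2.resize(t['frame'][130:240,215:345],(300,254),interpolation=cv2.INTER_CUBIC)
C=cv2.resize(w['frame'],(300,225))
M=np.zeros((600,800,3),np.uint8);M[:,:500]=A;M[:254,500:]=B;M[260:485,500:]=C
print(x0,y0);cv2.imwrite('pics/m5.png',M)
```

```text
11.925 [ 0.4712 -0.2492  0.2795] [-179.98   -0.59   84.95] [-36.7  -1.5  97.5   0.5  84.3 -31.7]
[[293.1, 181.1], [271.1, 181.1], [293.0, 202.2], [271.3, 202.2]]
282 191
232 131
```

View pics/m5.png

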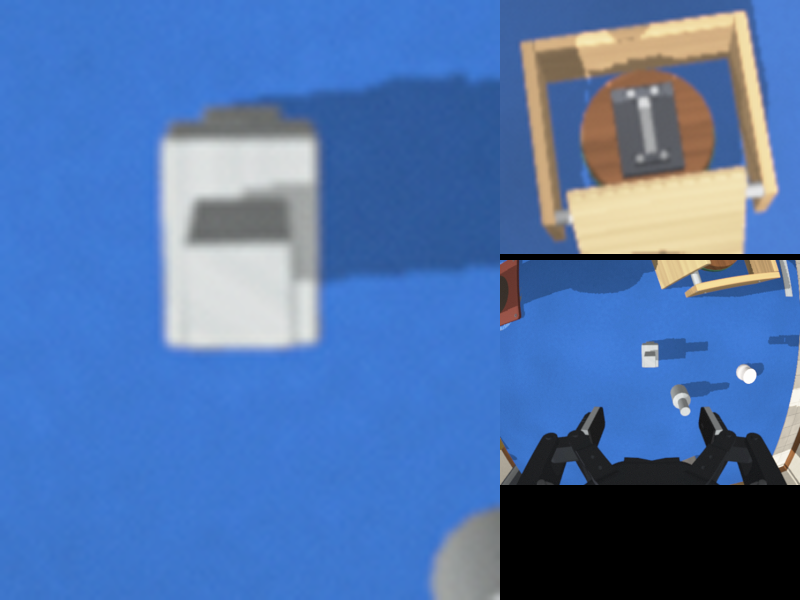

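{"method": "servo_tool", "body": {
  "rows": [
    {"translation": [-0.25, 0.1, -2], "delta_rot": [-0.6, 0.05, 0], "gripper": -1},
    {"translation": [0, 0, -4], "delta_rot": [0, 0, 0], "gripper": -1},
    {"translation": [0, 0, -5], "delta_rot": [0, 0, 0], "gripper": -1},
    {"translation": [0, 0, -5], "delta_rot": [0, 0, 0], "gripper": -1},
    {"translation": [0, 0, -3.5], "delta_rot": [0, 0, 0], "gripper": -1},
    {"translation": [0, 0, -1.8], "delta_rot": [0, 0, 0], "gripper": -1},
    {"translation": [0, 0, 0], "delta_rot": [0, 0, 0], "gripper": -1}
  ]
}}

```text
t: 12.8
tcp_pos: [0.468, -0.248, 0.0655]
orientation: [-179.9, -0.1, 84.9]
contact_force: [-0.5, -0.4, -0.2]
opening: 0.0853
grip_force: 0.0
```

{"method": "servo_tool", "body": {
  "rows": [
    {"translation": [0, 0, 0], "delta_rot": [0, 0, 0], "gripper": 0.1},
    {"translation": [0, 0, 0], "delta_rot": [0, 0, 0], "gripper": 0.3},
    {"translation": [0, 0, 0], "delta_rot": [0, 0, 0], "gripper": 0.45},
    {"translation": [0, 0, 0], "delta_rot": [0, 0, 0], "gripper": 1},
    {"translation": [0, 0, 0], "delta_rot": [0, 0, 0], "gripper": 1},
    {"translation": [0, 0, 0], "delta_rot": [0, 0, 0], "gripper": 1}
  ]
}}

```text
t: 13.55
tcp_pos: [0.4687, -0.2487, 0.0673]
orientation: [-180.0, 0.0, 84.9]
contact_force: [-2.4, 1.3, 6.0]
opening: 0.0216
grip_force: 58.8
```

{"method": "servo_tool", "body": {
  "rows": [
    {"translation": [0, 0, 1], "delta_rot": [0, 0, 0], "gripper": 1},
    {"translation": [0, 0, 2], "delta_rot": [0, 0, 0], "gripper": 1},
    {"translation": [0, 0, 3], "delta_rot": [0, 0, 0], "gripper": 1},
    {"translation": [0, 0, 3], "delta_rot": [0, 0, 0], "gripper": 1},
    {"translation": [0, 0, 3], "delta_rot": [0, 0, 0], "gripper": 1},
    {"translation": [0, 0, 2], "delta_rot": [0, 0, 0], "gripper": 1},
    {"translation": [0, 0, 1], "delta_rot": [0, 0, 0], "gripper": 1},
    {"translation": [0, 0, 0], "delta_rot": [0, 0, 0], "gripper": 1}
  ]
}}

```text
t: 14.55
tcp_pos: [0.4684, -0.2483, 0.2161]
orientation: [-180.0, 0.0, 84.9]
contact_force: [-0.6, -0.3, -8.5]
opening: 0.0216
grip_force: 59.8
```

Run:
```python
from h import *
t='w3'
k=.7
G=[((506,98),(-.1,.124,.11)),((790,130),(.105,.124,.11)),((725,445),(.105,-.124,.11)),((489,417),(-.1,-.124,.11)),((673,278),(.032,0,.08)),((592,271),(-.032,0,.08))]
def res(p):
    c,s=np.cos(p[2]),np.sin(p[2])
    return (w2fish('w3',[[p[0]+c*l[0]-s*l[1],p[1]+s*l[0]+c*l[1],l[2]] for _,l in G])-np.array([u for u,_ in G])*k).ravel()
p=least_squares(res,[.636,.019,.225],x_scale=[.01,.01,.1]).x;print(p,np.degrees(p[2]),res(p).round(1))
st=env.sense();print(st['t'],st['tcp_pos'].round(4),st['orientation'].round(2),st['contact_force'].round(1),st['torque'].round(2))
```

```text
[0.63635641 0.02186619 0.22314408] 12.785214086722654 [-0.7 -1.9  0.7 -1.1  1.1  1.7 -0.7  1.4 -0.6  1.3  0.2 -0.2]
14.55 [ 0.4684 -0.2483  0.2161] [-1.7996e+02  1.0000e-02  8.4890e+01] [-0.6 -0.3 -8.5] [-0.04  0.02 -0.01]
```

{"method": "servo_tool", "body": {
  "rows": [
    {"translation": [2, 0.5, 0.5], "delta_rot": [0, 0, 2], "gripper": 1},
    {"translation": [4, 1, 0.5], "delta_rot": [0, 0, 3], "gripper": 1},
    {"translation": [4.5, 1, 0], "delta_rot": [0, 0, 3], "gripper": 1},
    {"translation": [4.5, 1, 0], "delta_rot": [0, 0, 3], "gripper": 1},
    {"translation": [4, 1, 0], "delta_rot": [0, 0, 3], "gripper": 1},
    {"translation": [2, 1.5, 0], "delta_rot": [0, 0, 2], "gripper": 1},
    {"translation": [0, 3, 0], "delta_rot": [0, 0, 1], "gripper": 1},
    {"translation": [-1, 4, 0], "delta_rot": [0, 0, 1], "gripper": 1},
    {"translation": [-1, 4, 0], "delta_rot": [0, 0, 0], "gripper": 1},
    {"translation": [-1, 4, 0], "delta_rot": [0, 0, 0], "gripper": 1},
    {"translation": [-0.8, 3, 0], "delta_rot": [0, 0, 0], "gripper": 1},
    {"translation": [-0.4, 2, 0], "delta_rot": [0, 0, 0], "gripper": 1},
    {"translation": [0, 0.9, 0], "delta_rot": [0, 0, 0], "gripper": 1},
    {"translation": [0, 0, 0], "delta_rot": [0, 0, 0], "gripper": 1},
    {"translation": [0, 0, 0], "delta_rot": [0, 0, 0], "gripper": 1}
  ]
}}

```text
t: 16.42
tcp_pos: [0.6368, 0.0194, 0.2262]
orientation: [-180.0, 0.0, 102.8]
contact_force: [-0.6, 0.3, -8.4]
opening: 0.0211
grip_force: 61.6
```

Run:
```python
from h import *
s=snap('scene','s6');w=snap('wrist','w6');t=snap('top','t6');st=env.sense();print(st['t'],st['tcp_pos'].round(4),st['orientation'].round(2),st['contact_force'].round(1),st['torque'].round(2))
M=np.zeros((600,800,3),np.uint8)
M[:360,:480]=cv2.resize(s['frame'][150:300,240:440],(480,360),interpolation=cv2.INTER_CUBIC)
M[:240,480:]=cv2.resize(t['frame'],(320,240))
M[360:,:320]=cv2.resize(w['frame'],(320,240))
M[240:600,480:]=cv2.resize(w['frame'][150:330,200:360],(320,360),interpolation=cv2.INTER_CUBIC)
cv2.imwrite('pics/m6.png',M)
```

```text
16.575 [0.6367 0.0196 0.2263] [-1.7997e+02  3.0000e-02  1.0282e+02] [-0.9 -0.7 -7.1] [-0.01 -0.03 -0.03]
```

View pics/m6.png

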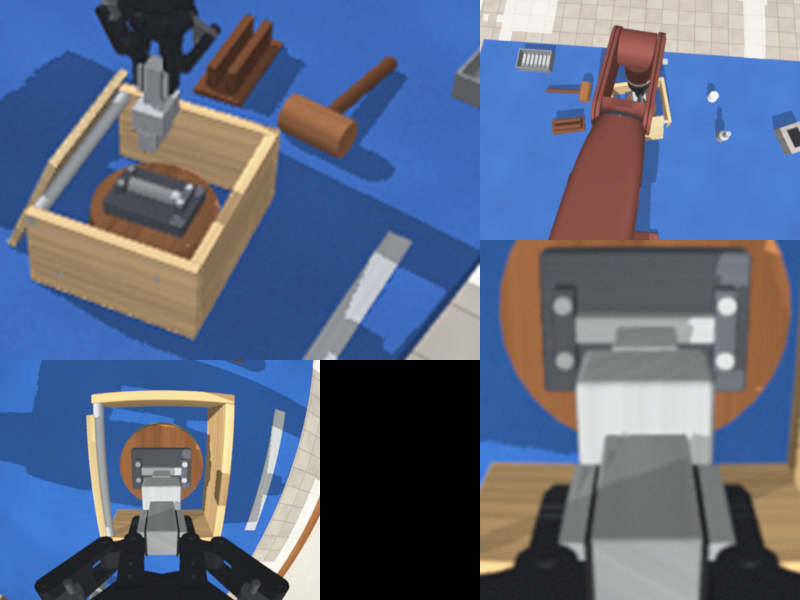

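Run:
```python
from h import *
f=lambda u,v:(200+(u-480)/2,150+(v-240)/2)
a=np.radians(12.85);R=np.array([[np.cos(a),np.sin(a)],[-np.sin(a),np.cos(a)]])
S=np.array([.6362,.021])
for n,uv,z in [('bolts',(645,333),.086),('barmid',(645,331),.08),('barL',(578,331),.08),('barR',(713,331),.08),('body top',(645.5,380),.214),('body low',(645,350),.184),('foot low',(645,328),.159),('bodyL',(578,380),.214),('bodyR',(713,380),.214),('boltsL',(563,333),.086),('boltsR',(726.5,333),.086)]:
    p=fish2w('w6',[f(*uv)],z)[0]; print(n,p.round(4),'station',(R@(p[:2]-S)).round(4))
```

```text
bolts [0.6362 0.0221 0.086 ] station [0.0002 0.0011]
barmid [0.6363 0.0214 0.08  ] station [0.0002 0.0003]
barL [0.6062 0.0146 0.08  ] station [-0.0307  0.0004]
barR [0.6669 0.0284 0.08  ] station [0.0316 0.0004]
body top [0.6311 0.0461 0.214 ] station [0.0006 0.0256]
body low [0.6313 0.0445 0.184 ] station [0.0004 0.024 ]
foot low [0.6313 0.0443 0.159 ] station [0.0004 0.0238]
bodyL [0.6144 0.0423 0.214 ] station [-0.0165  0.0256]
bodyR [0.6477 0.0498 0.214 ] station [0.0176 0.0255]
boltsL [0.5999 0.014  0.086 ] station [-0.0369  0.0012]
boltsR [0.6721 0.0304 0.086 ] station [0.0371 0.0011]
```

{"method": "servo_tool", "body": {
  "rows": [
    {"translation": [0, 0.1, -1], "delta_rot": [0, 0, 0], "gripper": 1},
    {"translation": [0, 0, -1.5], "delta_rot": [0, 0, 0], "gripper": 1},
    {"translation": [0, 0, -1.5], "delta_rot": [0, 0, 0], "gripper": 1},
    {"translation": [0, 0, -1.2], "delta_rot": [0, 0, 0], "gripper": 1},
    {"translation": [0, 0, -0.8], "delta_rot": [0, 0, 0], "gripper": 1},
    {"translation": [0, 0, -0.5], "delta_rot": [0, 0, 0], "gripper": 1},
    {"translation": [0, 0, -0.3], "delta_rot": [0, 0, 0], "gripper": 1},
    {"translation": [0, 0, 0], "delta_rot": [0, 0, 0], "gripper": 1},
    {"translation": [0, 0, 0], "delta_rot": [0, 0, 0], "gripper": 1},
    {"translation": [0, 0, 0], "delta_rot": [0, 0, 0], "gripper": 1}
  ]
}}

```text
t: 17.82
tcp_pos: [0.6367, 0.0216, 0.1587]
orientation: [180.0, 0.0, 102.9]
contact_force: [-0.3, 0.7, -8.3]
opening: 0.0213
grip_force: 61.6
```

Run:
```python
from h import *
s=snap('scene','s7');w=snap('wrist','w7');st=env.sense();print(st['t'],st['tcp_pos'].round(4),st['orientation'].round(2),st['contact_force'].round(1),np.abs(st['joint_vel']).max().round(2))
M=np.zeros((600,800,3),np.uint8)
M[:,:400]=cv2.resize(s['frame'][170:260,270:330],(400,600),interpolation=cv2.INTER_CUBIC)
M[:360,400:]=cv2.resize(w['frame'][130:310,180:380],(400,360),interpolation=cv2.INTER_CUBIC)
M[360:,400:]=cv2.resize(s['frame'][150:300,200:450],(400,240),interpolation=cv2.INTER_CUBIC)
cv2.imwrite('pics/m7.png',M)
```

```text
17.925 [0.6366 0.0216 0.1586] [-1.7999e+02  2.0000e-02  1.0289e+02] [-0.2  0.1 -8.4] 0.18
```

View pics/m7.png

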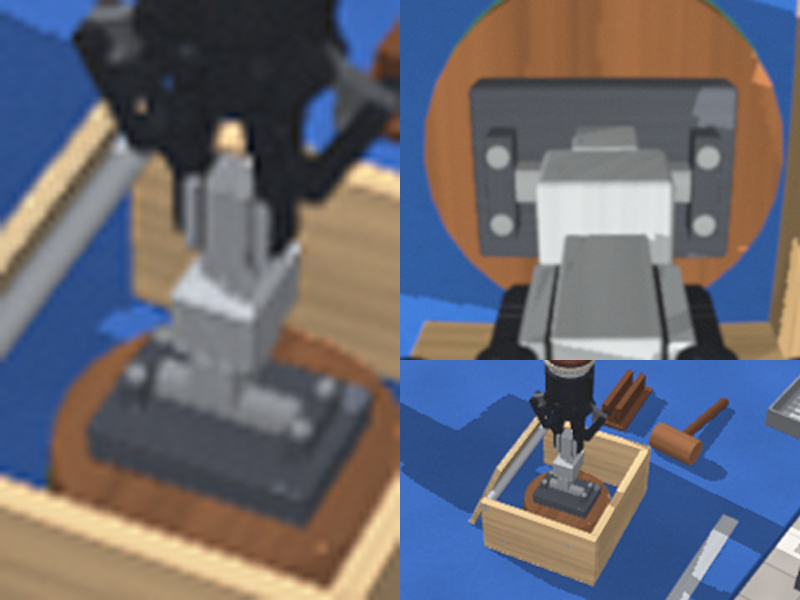

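The striker is centred over the bar (bolts at 497 and 708, body at 537–673 in the wrist crop). The force reading of -8.4 N is its full weight, so it is hovering free, and the shield still leans. Handing in.

```bash
python3 -c "
from station import env
print(env.close_job())"
```

```text
the job is handed in; nothing more can be done
None
```

The job is handed in, with no verdict returned: the shield leans by itself on the crossbar, and the striker is held upright and square about 1 cm above the middle of the test bar (measured from TCP height and wrist pictures, at 17.9 s of the 64 s allowed).

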